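Break the lid stay and shut the long fittings chest

TASK

Two fittings chests stand open on the brewery bench, each lid propped by a folding stay that is locked straight. On the longer chest, press the thumb plate at the stay's knee down to break the stay, then lower the lid gently until it is fully shut; leave the shorter chest open with its stay locked.

Things in the scene. Friction and masses are not known exactly. Their poses are not given: they have to be found in the camera images.
- long_hinge (a point): Middle of the hinge line of the longer chest, level with its rim. The chest is a plain metal box fixed on a plinth, 260 mm long (along the hinge), 200 mm deep, 110 mm high, its floor 0 to 32 mm above the bench; the other is alike but 160 mm long. The axes are the chest's: +x level from hinge to front edge (away from the robot, plus the chest's yaw), y along the hinge, z up.
- long_thumb_plate (a point): Centre of the top of the level thumb plate (36 mm along the chest's x, 28 mm along y) on the knee of the longer chest's stay: 114 mm in front of the hinge, 55 mm above the rim, 20 mm inside the chest's +y end. Pressed straight down by a few newtons the knee folds down, drifting about 15 mm towards the hinge; 30 mm of press breaks it well, and it stays folded when let go.
- long_knee (a joint): Fold of the longer chest's stay (two dark flat steel links, 85 and 110 mm, from the chest's end wall near the front up to the lid) at its knee, rad: 0 locked, slightly over centre; 0.08 straight; grows as the knee sinks; about 2.4 with the lid shut. Until it is broken the lid cannot be lowered.
- long_lid (a joint): Angle by which the longer chest's lid has been lowered, rad: 0 propped open, 1.45 fully shut. The lid is a flat panel 264 x 204 x 6 mm, its inner face through the hinge line, its free edge 204 mm from the hinge; propped, it stands 83 degrees from shut, leaning a little to the front. The hinge is stiff: the lid stays where it is left, and about 5 N on the free edge lowers it.
- short_knee (a joint): Fold of the shorter chest's stay at its knee, rad: 0 locked. To be left alone.

How it is judged:
By the outcome, as a careful person would: the job done as asked, in the order asked, and still so for the second after the job is handed in, with the robot touching nothing.
It also fails if it takes over 51 s, if anything falls off the work surface, if the arm or the gripper's body presses on something with over 40 N, if the wrist force passes 120 N, or if a joint passes its speed limit or range.

ROBOT

A 6-joint arm with a two-finger parallel gripper is mounted at the origin on the work surface. World frame = base frame: x ahead of the robot, y to its left, z up, the work surface at z = 0. Lengths are in m, angles in degrees, forces in N, time in s.
With the tool pointing down it reaches from about 0.325 to 0.75 m from the base axis. Payload 7.6 kg.
Tool frame: the origin (TCP) lies where the fingers leave the gripper's body, on its centre line; the fingertips stand 73 mm ahead of it and the grasp point (between the pads) lies 54 mm ahead of it; y points along the fingers, x is the direction in which the jaws open and shut, and the axes are right-handed (so a half turn about y gives the same grasp; the last joint's range is limited). The gripper opens to 85 mm and grips with 20 to 120 N. Pads are 22 mm wide; open, the fingers measure 114 mm over their backs; the gripper's body (76 mm by 85 mm) begins 54 mm behind the grasp point. The pads swing forward as they close: fully open they stand 13 mm farther back than shut.
Start: joints at [64.097, 2.991, 80.254, -0, 96.75, -4.028], TCP at [0.196, 0.487, 0.304] pointing down, gripper open.
Joint ranges: [-166.34, 166.34], [-52.06, 124.39], [6.96, 135.62], [-60.46, 240.46], [14.63, 156.25], [-167.68, 167.68]. Speed limits (degrees/s): [147.25, 147.25, 172.46, 180, 180, 180].

INTERFACE

Orientations are given as a 3x3 rotation matrix whose columns are the frame's x, y, z axes.
In Python, from station import telemetry, vision, ctrl gives the robot as it stands. The module is installed in compiled form; this text tells all that it offers.
- The arm moves only by the tool servo_tool, never from a script. Its argument "increments" is a list of rows, each an object of numbers: "tx", "ty", "tz": the shift along the tool's x, y, z in m; "ax", "ay", "az": the turn, a rotation vector about the tool's x, y, z in rad; "claw": the finger opening in m, from 0 to 0.0854. A call has 1 to 5 rows; each row shifts and turns the commanded pose from where the row before left it, along the tool's axes as they then stand; what a row does not reach is not made up. A row lasts 1/8 s, in which the tool goes at most 62.5 mm and 10.7 degrees, less where a joint would pass 70% of its speed; a pose out of reach is approached as far as the arm can. A call is refused whole if a number of a shift passes 0.0625 or a number of a turn 0.188, either way. A call with a gripper value outside its range is refused whole. The fingers move at their own pace and stop on an object; "squeeze" is the grip in N (left out, the last holds). Time passes only in rows, so rows that do not move let the fingers close. It gives the time, the measured TCP pose, the force and the opening at its end, in the units of the state.
- telemetry.state(): the state, without advancing time (a new reading comes with each control period).
- vision.snapshot(name): name is "side" or "top" or "wrist"; returns a dict with "image" (420x560x3 uint8, blue, green, red), "fx", "fy", "cx", "cy" (pixels), "k1" (the pictures are not rectified: a ray, as slopes to the right and down, at radius r is drawn at 1 + k1 r^2 times it, then the intrinsics apply), "pose" (4x4, takes a point from camera to world coordinates); the wrist camera has in their place "hand_eye" (4x4, takes a point from camera to tool coordinates, whose origin is the TCP and whose axes are the tool frame's). Camera axes: x right, y down, z forward; pixel columns grow to the right and rows downward; lengths in m; the calibration is good to about 2 mm. A picture is of the moment at which its call begins: read the wrist's pose just before it. There is no depth.
- ctrl.job_done(): hands the job in, once; it reports no verdict.
The state is a dict: "t": time; "joint_pos": joint angles; "qvel": joint speeds; "joint_torque": joint torques, N m; "ee_pos": TCP position; "eef_rot": TCP orientation; "ft_force": force on the tool from outside, world axes, zero at the start; "wrist_torque": the same for the moment, N m; "width": opening from 0.0 (shut) to 1.0 (fully open).
Only numpy, scipy, OpenCV 4.12 (cv2) and the standard library are available. Lean on these libraries where they do the work, as an engineer would, in place of code of your own. Each camera call takes 0.05 s, during which the arm holds its last target.

## Working session

There is one attempt and no reset: what is moved stays moved. The work goes in short steps, Python scripts to look and compute and a tool call to move; the robot and the scene stay as the last step left them, time stands still between calls to the robot, and variables do not carry over. Pictures are saved under pics/ and viewed, and the job is handed in when it is done.

Besides the shell and the picture viewer there is one more tool, called after "Request:" as a command line: name --argument value ..., lists and objects as JSON in quotes. servo_tool: Moves the arm, as the interface text tells. Its arguments: {"type":"object","properties":{"increments":{"type":"array","items":{"type":"object","properties":{"tx":{"type":"number"},"ty":{"type":"number"},"tz":{"type":"number"},"ax":{"type":"number"},"ay":{"type":"number"},"az":{"type":"number"},"claw":{"type":"number"}}}},"squeeze":{"type":"number"}},"required":["increments"]}

```bash
mkdir -p pics; python3 - <<'E'
from station import telemetry, vision, ctrl
import cv2
s=telemetry.state();print(s)
for n in("side","top"):
    d=vision.snapshot(n);cv2.imwrite(f"pics/{n}0.png",d["image"]);print(n,d["fx"],d["cx"],d["cy"],d["k1"],d["pose"])
E
```

```text
{'t': 0.0, 'joint_pos': array([ 6.40976137e+01,  3.02509481e+00,  8.03139794e+01, -7.93040806e-04,
        9.67488093e+01, -4.02878721e+00]), 'qvel': array([ 0.04551264,  0.04064851,  0.08425446,  0.09661395, -0.09656397,
       -0.08371492]), 'joint_torque': array([-1.28693406e-03, -3.81664860e+01, -3.60191810e+01, -1.11752986e-04,
        6.24980850e-03, -4.93081629e-06]), 'ee_pos': array([0.19549887, 0.48703525, 0.30308328]), 'eef_rot': array([[ 3.72561209e-01, -6.57684538e-04, -9.28007389e-01],
       [ 9.28006359e-01, -1.38576957e-03,  3.72561777e-01],
       [-1.53103252e-03, -9.99998824e-01,  9.40514491e-05]]), 'ft_force': array([-0.19582228,  0.76480638,  0.62816   ]), 'wrist_torque': array([-0.01505442, -0.00811885,  0.00938581]), 'width': 1.0002607794079712}
side 430.571175420736 277.896005142276 202.84705688347324 -0.12105299386403462 [[-0.99019893 -0.0996767   0.09782964  0.41358203]
 [-0.13941342  0.74738057 -0.64960463  0.55419377]
 [-0.00836552 -0.65687658 -0.75395171  0.78496888]
 [ 0.          0.          0.          1.        ]]
top 388.39878194631393 282.4901824176709 211.09001016884199 -0.05889209528024831 [[-0.0185592  -0.99656573  0.0806989   0.45614788]
 [-0.99979615  0.01785617 -0.00942472  0.04723909]
 [ 0.00795138 -0.08085736 -0.99669397  0.91079412]
 [ 0.          0.          0.          1.        ]]
```

View pics/side0.png

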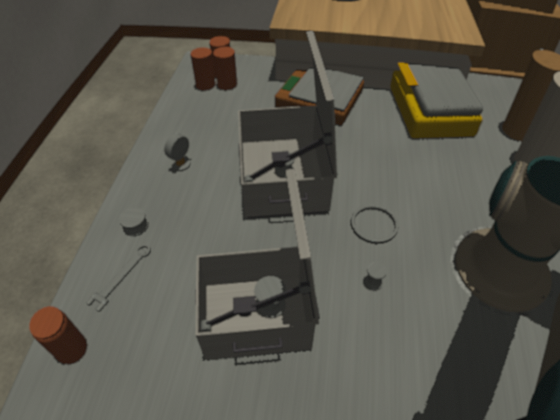

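View pics/top0.png

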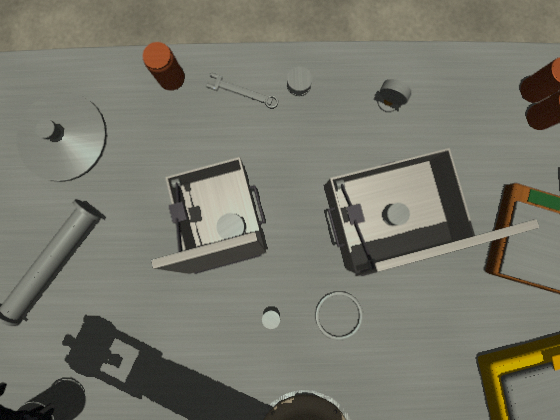

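```bash
cat > h.py <<'E'
import numpy as np,cv2
from station import telemetry, vision, ctrl
def cam(d): 
    return np.array([[d["fx"],0,d["cx"]],[0,d["fy"],d["cy"]],[0,0,1]]),np.array([d["k1"],0,0,0,0.])
def ray(d,uv,P=None):
    K,k=cam(d);p=cv2.undistortPoints(np.array([[uv]],float),K,k)[0,0]
    P=d["pose"] if P is None else P
    return P[:3,3],P[:3,:3]@np.array([p[0],p[1],1])
def plane(d,uv,z,P=None):
    o,v=ray(d,uv,P);return o+v*(z-o[2])/v[2]
def tri(a,b):
    (o1,v1),(o2,v2)=a,b
    s=np.linalg.lstsq(np.c_[v1,-v2],o2-o1,rcond=None)[0]
    p,q=o1+s[0]*v1,o2+s[1]*v2
    return (p+q)/2,np.linalg.norm(p-q)
def proj(d,X,P=None):
    K,k=cam(d);P=d["pose"] if P is None else P
    W=np.linalg.inv(P);r,_=cv2.Rodrigues(W[:3,:3])
    return cv2.projectPoints(np.array(X,float).reshape(-1,1,3),r,W[:3,3],K,k)[0][:,0]
E
python3 - <<'E'
import cv2
t=cv2.imread("pics/top0.png");s=cv2.imread("pics/side0.png")
cv2.imwrite("pics/tz.png",cv2.resize(cv2.convertScaleAbs(t[140:280,310:510],alpha=1.5,beta=20),None,fx=4,fy=4,interpolation=2))
cv2.imwrite("pics/sz.png",cv2.resize(cv2.convertScaleAbs(s[30:220,225:375],alpha=1.8,beta=30),None,fx=3.1,fy=3.1,interpolation=2))
E
```

```text
(no output)
```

View pics/tz.png

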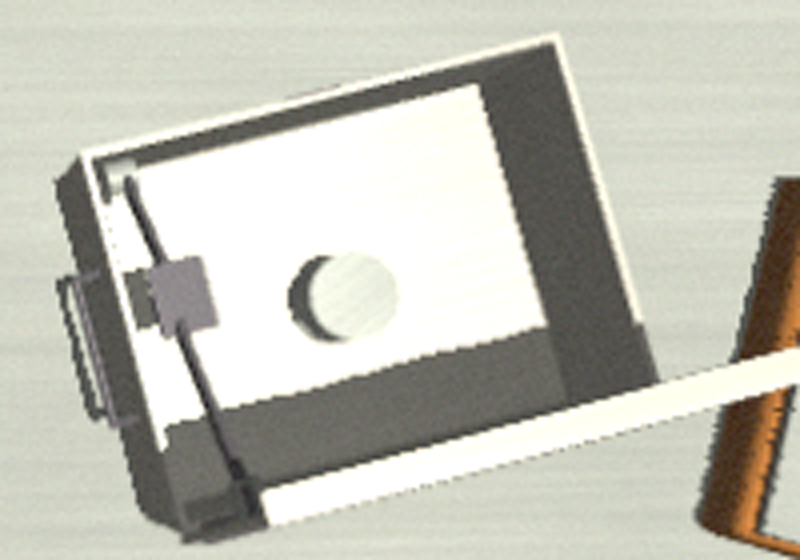

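View pics/sz.png

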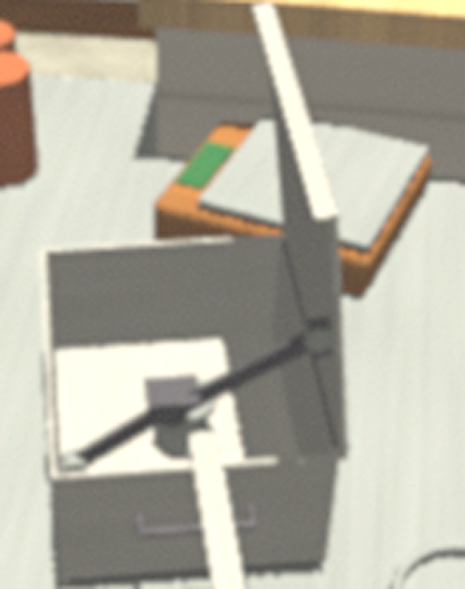

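```bash
cat > m.py <<'E'
from h import *
T=vision.snapshot("top");S=vision.snapshot("side")
def t(a,b):return tri(ray(T,a),ray(S,b))
FL=t((331.25,178.25),(241.1,181.6));FR=t((449.25,149.5),(239.5,111.3))
TP=t((355.75,213.5),(280.8,156.8));print(FL,FR,TP)
zr=(FL[0][2]+FR[0][2])/2
a=plane(T,(331.25,178.25),zr);b=plane(T,(449.25,149.5),zr);c=plane(T,(470,220),zr)
print(zr,a,b,c,np.linalg.norm(a-b))
ex=(c-b);print("yaw from front edge",np.degrees(np.arctan2(*( (b-a)[[0,1]]*[1,-1]))),"side",np.degrees(np.arctan2((b-c)[1],(b-c)[0])))
u=a-b;u/=np.linalg.norm(u);x=np.array([u[1],-u[0],0])
H=(a+b)/2-.2*x;print("x",x,"y",u,"hinge",H)
for n,f in(("plate pred",(.114,.11,.055)),("lid top +y",(.204*np.cos(np.radians(83)),.132,.204*np.sin(np.radians(83)))),("lid top -y",(.204*np.cos(np.radians(83)),-.132,.204*np.sin(np.radians(83))))):
    q=H+f[0]*x+f[1]*u+np.array([0,0,f[2]]);print(n,q,proj(T,q),proj(S,q))
E
python3 m.py
```

```text
(array([ 0.58478716, -0.06098062,  0.12768478]), np.float64(0.00048223589308985404)) (array([ 0.64243667, -0.31473629,  0.11726928]), np.float64(0.004065000627134593)) (array([ 0.50675888, -0.09988147,  0.17284415]), np.float64(0.004017812314285285))
0.12247703061960183 [ 0.58588687 -0.06167662  0.12247703] [ 0.64327194 -0.31228599  0.12247703] [ 0.49452269 -0.34793147  0.12247703] 0.2570955131098031
yaw from front edge 12.897362683930199 side 13.475941559756748
x [0.97477147 0.22320525 0.        ] y [-0.22320525  0.97477147  0.        ] hinge [ 0.41962511 -0.23162236  0.12247703]
plate pred [ 0.50619648 -0.0989521   0.17747703] [[355.86811714 214.67303539]] [[280.0339701  155.41786186]]
lid top +y [ 0.41439615 -0.09740334  0.32495645] [[375.977823   268.48271309]] [[329.92072697 100.38588415]]
lid top -y [ 0.47332234 -0.35474301  0.32495645] [[537.17491063 225.89663327]] [[309.8242451   31.55980589]]
```

```bash
python3 - <<'E'
from h import *
d=vision.snapshot("wrist");print(d["hand_eye"],d["fx"],d["k1"]);cv2.imwrite("pics/w0.png",d["image"])
E
```

```text
[[ 9.99999801e-01 -5.90696006e-04  2.19649750e-04  1.18057951e-03]
 [-3.78322968e-04 -2.83923390e-01  9.58846894e-01 -6.94385553e-02]
 [-5.04023329e-04 -9.58846786e-01 -2.83923557e-01  7.27830803e-02]
 [ 0.00000000e+00  0.00000000e+00  0.00000000e+00  1.00000000e+00]] 306.1666250501552 -0.05285699928617304
```

View pics/w0.png

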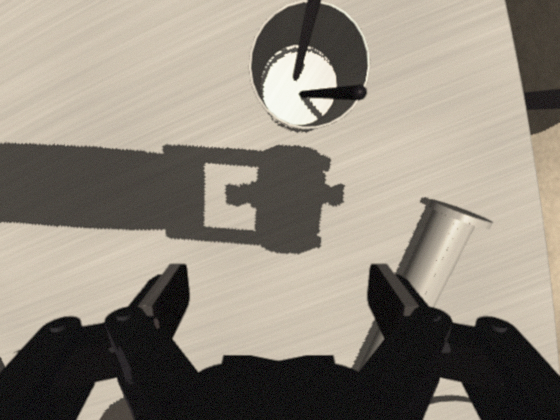

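```bash
cat > plan.py <<'E'
from h import *
from scipy.spatial.transform import Rotation as R
def rows(targets,yaws=None,p=None,M=None):
    s=telemetry.state();p=s["ee_pos"] if p is None else p;M=s["eef_rot"] if M is None else M
    for i,t in enumerate(targets):
        a=0 if yaws is None else yaws[i]   # turn about tool y
        d=np.round(M.T@(np.array(t)-p),4);p=p+M@d
        M=M@R.from_rotvec([0,a,0]).as_matrix()
        print('{"tx":%g,"ty":%g,"tz":%g,"ay":%g}'%(*d,a),end=",\n" if i%5==4 else ",")
    print("\nend",p,M[:,0])
E
python3 - <<'E'
from plan import *
s=telemetry.state();p0=s["ee_pos"]
up=[p0+[0,0,-0]]
A=p0.copy();A[2]=.455;B=np.array([.506,-.099,.455])
t=[p0+(A-p0)*k/3 for k in(1,2,3)]+[A+(B-A)*k/12 for k in range(1,13)]
rows(t,[0,0,0]+[.08]*12)
E
```

```text
{"tx":-0,"ty":-0.0505,"tz":0,"ay":0},{"tx":-0.0001,"ty":-0.0505,"tz":0,"ay":0},{"tx":0,"ty":-0.0505,"tz":0,"ay":0},{"tx":-0.0357,"ty":0.0001,"tz":-0.0422,"ay":0.08},{"tx":-0.0322,"ty":-0,"tz":-0.0449,"ay":0.08},
{"tx":-0.0285,"ty":0,"tz":-0.0474,"ay":0.08},{"tx":-0.0246,"ty":0,"tz":-0.0495,"ay":0.08},{"tx":-0.0206,"ty":0,"tz":-0.0512,"ay":0.08},{"tx":-0.0165,"ty":0.0001,"tz":-0.0528,"ay":0.08},{"tx":-0.0121,"ty":-0,"tz":-0.0539,"ay":0.08},
{"tx":-0.0079,"ty":0,"tz":-0.0548,"ay":0.08},{"tx":-0.0034,"ty":0,"tz":-0.0551,"ay":0.08},{"tx":0.001,"ty":0.0001,"tz":-0.0553,"ay":0.08},{"tx":0.0054,"ty":-0,"tz":-0.055,"ay":0.08},{"tx":0.0098,"ty":-0,"tz":-0.0544,"ay":0.08},

end [ 0.50599989 -0.09900452  0.45499499] [ 9.73881316e-01  2.27057315e-01 -3.98311226e-04]
```

Request:
servo_tool --increments '[{"ty": -0.0505, "claw": 0}, {"ty": -0.0505, "claw": 0}, {"ty": -0.0505, "claw": 0}, {"tx": -0.0357, "tz": -0.0422, "ay": 0.08, "claw": 0}, {"tx": -0.0322, "tz": -0.0449, "ay": 0.08, "claw": 0}]' --squeeze 40

```text
schema error: expected keys tx, ty, tz, ax, ay, az, claw
```

Request:
servo_tool --increments '[{"tx": -0.0285, "tz": -0.0474, "ay": 0.08}, {"tx": -0.0246, "tz": -0.0495, "ay": 0.08}, {"tx": -0.0206, "tz": -0.0512, "ay": 0.08}, {"tx": -0.0165, "tz": -0.0528, "ay": 0.08}, {"tx": -0.0121, "tz": -0.0539, "ay": 0.08}]'

```text
schema error: expected keys tx, ty, tz, ax, ay, az, claw
```

Request:
servo_tool --increments '[{"tx": -0.0079, "tz": -0.0548, "ay": 0.08}, {"tx": -0.0034, "tz": -0.0551, "ay": 0.08}, {"tx": 0.001, "tz": -0.0553, "ay": 0.08}, {"tx": 0.0054, "tz": -0.055, "ay": 0.08}, {"tx": 0.0098, "tz": -0.0544, "ay": 0.08}]'

```text
schema error: expected keys tx, ty, tz, ax, ay, az, claw
```

All keys are needed in each row.

Request:
servo_tool --increments '[{"tx": 0, "ty": -0.0505, "tz": 0, "ax": 0, "ay": 0, "az": 0, "claw": 0}, {"tx": 0, "ty": -0.0505, "tz": 0, "ax": 0, "ay": 0, "az": 0, "claw": 0}, {"tx": 0, "ty": -0.0505, "tz": 0, "ax": 0, "ay": 0, "az": 0, "claw": 0}, {"tx": -0.0357, "ty": 0, "tz": -0.0422, "ax": 0, "ay": 0.08, "az": 0, "claw": 0}, {"tx": -0.0322, "ty": 0, "tz": -0.0449, "ax": 0, "ay": 0.08, "az": 0, "claw": 0}]' --squeeze 40

```text
t: 0.88
ee_pos: [0.2477, 0.3886, 0.4556]
eef_rot: [[0.517, 0.001, -0.856], [0.856, 0.0, 0.517], [0.001, -1.0, -0.0]]
ft_force: [1.5, 0.4, -0.8]
width: -0.0
```

Request:
servo_tool --increments '[{"tx": -0.0285, "ty": 0, "tz": -0.0474, "ax": 0, "ay": 0.08, "az": 0, "claw": 0}, {"tx": -0.0246, "ty": 0, "tz": -0.0495, "ax": 0, "ay": 0.08, "az": 0, "claw": 0}, {"tx": -0.0206, "ty": 0, "tz": -0.0512, "ax": 0, "ay": 0.08, "az": 0, "claw": 0}, {"tx": -0.0165, "ty": 0, "tz": -0.0528, "ax": 0, "ay": 0.08, "az": 0, "claw": 0}, {"tx": -0.0121, "ty": 0, "tz": -0.0539, "ax": 0, "ay": 0.08, "az": 0, "claw": 0}]'

```text
t: 1.5
ee_pos: [0.3771, 0.1436, 0.4555]
eef_rot: [[0.81, 0.0, -0.586], [0.586, 0.0, 0.81], [0.001, -1.0, -0.0]]
ft_force: [1.0, -0.5, 0.0]
width: 0.003
```

Request:
servo_tool --increments '[{"tx": -0.0079, "ty": 0, "tz": -0.0548, "ax": 0, "ay": 0.08, "az": 0, "claw": 0}, {"tx": -0.0034, "ty": 0, "tz": -0.0551, "ax": 0, "ay": 0.08, "az": 0, "claw": 0}, {"tx": 0.001, "ty": 0, "tz": -0.0553, "ax": 0, "ay": 0.08, "az": 0, "claw": 0}, {"tx": 0.0054, "ty": 0, "tz": -0.055, "ax": 0, "ay": 0.08, "az": 0, "claw": 0}, {"tx": 0.0098, "ty": 0, "tz": -0.0544, "ax": 0, "ay": 0.08, "az": 0, "claw": 0}]'

```text
t: 2.12
ee_pos: [0.5065, -0.1008, 0.4554]
eef_rot: [[0.975, 0.0, -0.224], [0.224, 0.0, 0.975], [0.0, -1.0, 0.0]]
ft_force: [0.9, 0.2, -0.2]
width: -0.003
```

Request:
servo_tool --increments '[{"tx": 0, "ty": 0.045, "tz": 0.0015, "ax": 0, "ay": 0, "az": 0, "claw": 0}, {"tx": 0, "ty": 0.045, "tz": 0, "ax": 0, "ay": 0, "az": 0, "claw": 0}, {"tx": 0, "ty": 0.045, "tz": 0, "ax": 0, "ay": 0, "az": 0, "claw": 0}, {"tx": 0, "ty": 0.03, "tz": 0, "ax": 0, "ay": 0, "az": 0, "claw": 0}, {"tx": 0, "ty": 0, "tz": 0, "ax": 0, "ay": 0, "az": 0, "claw": 0}]'

```text
t: 2.75
ee_pos: [0.5049, -0.0973, 0.2879]
eef_rot: [[0.974, -0.005, -0.227], [0.227, 0.001, 0.974], [-0.005, -1.0, 0.003]]
ft_force: [0.3, -1.2, -0.0]
width: 0.001
```

```bash
python3 - <<'E'
from h import *
s=telemetry.state();print(s["ee_pos"],s["ft_force"],s["t"])
d=vision.snapshot("wrist");e=vision.snapshot("side")
a=cv2.resize(d["image"],(400,300));b=cv2.resize(e["image"][30:240,200:480],(400,300))
cv2.imwrite("pics/a1.png",cv2.convertScaleAbs(np.hstack([a,b]),alpha=1.5,beta=20))
E
```

```text
[ 0.50488101 -0.09728003  0.28792999] [ 0.27389512 -1.17931291 -0.02044083] 2.75
```

View pics/a1.png

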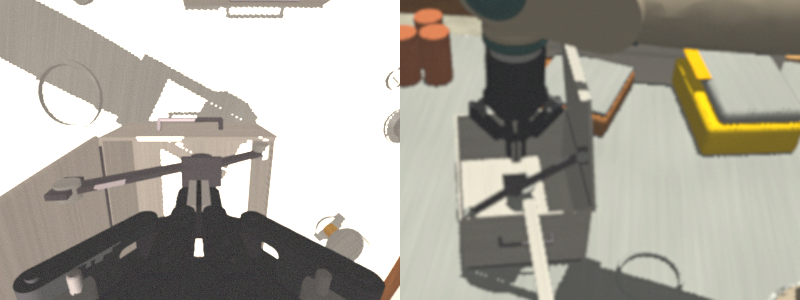

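Request:
servo_tool --increments '[{"tx": 0, "ty": 0.012, "tz": 0, "ax": 0, "ay": 0, "az": 0, "claw": 0}, {"tx": 0, "ty": 0.012, "tz": 0, "ax": 0, "ay": 0, "az": 0, "claw": 0}, {"tx": 0, "ty": 0.008, "tz": 0, "ax": 0, "ay": 0, "az": 0, "claw": 0}, {"tx": 0, "ty": 0.006, "tz": 0, "ax": 0, "ay": 0, "az": 0, "claw": 0}, {"tx": 0, "ty": 0.006, "tz": 0, "ax": 0, "ay": 0, "az": 0, "claw": 0}]'

```text
t: 3.48
ee_pos: [0.5057, -0.0975, 0.2462]
eef_rot: [[0.974, 0.0, -0.227], [0.227, -0.0, 0.974], [0.0, -1.0, -0.0]]
ft_force: [1.0, 0.9, -1.3]
width: 0.002
```

Request:
servo_tool --increments '[{"tx": -0.001, "ty": 0.006, "tz": 0, "ax": 0, "ay": 0, "az": 0, "claw": 0}, {"tx": -0.002, "ty": 0.006, "tz": 0, "ax": 0, "ay": 0, "az": 0, "claw": 0}, {"tx": -0.002, "ty": 0.006, "tz": 0, "ax": 0, "ay": 0, "az": 0, "claw": 0}, {"tx": -0.002, "ty": 0.006, "tz": 0, "ax": 0, "ay": 0, "az": 0, "claw": 0}, {"tx": 0, "ty": 0, "tz": 0, "ax": 0, "ay": 0, "az": 0, "claw": 0}]'

```text
t: 4.1
ee_pos: [0.4956, -0.1004, 0.2229]
eef_rot: [[0.974, -0.01, -0.225], [0.225, -0.002, 0.974], [-0.011, -1.0, 0.0]]
ft_force: [-22.7, -4.6, 14.2]
width: 0.003
```

```bash
python3 - <<'E'
from h import *
s=telemetry.state();print(s["ee_pos"],s["ft_force"],s["t"])
d=vision.snapshot("wrist");e=vision.snapshot("side")
a=cv2.resize(d["image"],(400,300));b=cv2.resize(e["image"][30:240,200:480],(400,300))
cv2.imwrite("pics/a2.png",cv2.convertScaleAbs(np.hstack([a,b]),alpha=1.5,beta=20))
E
```

```text
[ 0.4955879  -0.10036668  0.22291546] [-22.67140936  -4.55370818  14.23728466] 4.1
```

View pics/a2.png

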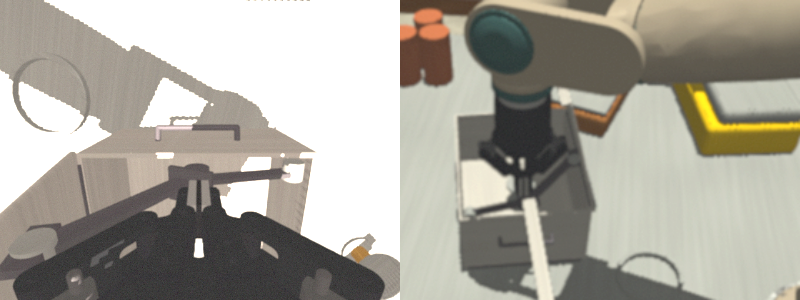

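Request:
servo_tool --increments '[{"tx": -0.003, "ty": 0, "tz": 0, "ax": 0, "ay": 0, "az": 0, "claw": 0}, {"tx": -0.003, "ty": 0.001, "tz": 0, "ax": 0, "ay": 0, "az": 0, "claw": 0}, {"tx": 0, "ty": 0.0, "tz": 0, "ax": 0, "ay": 0, "az": 0, "claw": 0}]'

```text
t: 4.58
ee_pos: [0.4934, -0.1008, 0.2226]
eef_rot: [[0.974, 0.003, -0.227], [0.227, -0.001, 0.974], [0.003, -1.0, -0.002]]
ft_force: [-1.0, -0.8, 4.6]
width: -0.002
```

Request:
servo_tool --increments '[{"tx": -0.002, "ty": 0.003, "tz": 0, "ax": 0, "ay": 0, "az": 0, "claw": 0}, {"tx": -0.002, "ty": 0.003, "tz": 0, "ax": 0, "ay": 0, "az": 0, "claw": 0}, {"tx": 0, "ty": 0.002, "tz": 0, "ax": 0, "ay": 0, "az": 0, "claw": 0}, {"tx": 0, "ty": 0, "tz": 0, "ax": 0, "ay": 0, "az": 0, "claw": 0}]'

```text
t: 5.08
ee_pos: [0.4919, -0.1011, 0.2178]
eef_rot: [[0.974, 0.012, -0.227], [0.227, -0.001, 0.974], [0.012, -1.0, -0.004]]
ft_force: [7.2, 3.9, 13.7]
width: 0.001
```

Request:
servo_tool --increments '[{"tx": 0, "ty": -0.02, "tz": 0, "ax": 0, "ay": 0, "az": 0, "claw": 0}, {"tx": 0.01, "ty": -0.045, "tz": 0, "ax": 0, "ay": 0, "az": 0, "claw": 0}, {"tx": 0, "ty": -0.06, "tz": 0, "ax": 0, "ay": 0, "az": 0, "claw": 0}, {"tx": 0, "ty": -0.06, "tz": 0, "ax": 0, "ay": 0, "az": 0, "claw": 0}, {"tx": 0, "ty": -0.045, "tz": 0, "ax": 0, "ay": 0, "az": 0, "claw": 0}]'

```text
t: 5.7
ee_pos: [0.4987, -0.099, 0.4464]
eef_rot: [[0.974, 0.003, -0.227], [0.227, -0.001, 0.974], [0.003, -1.0, -0.001]]
ft_force: [-0.4, -1.6, -0.3]
width: -0.003
```

```bash
python3 - <<'E'
from h import *
s=telemetry.state();print(s["ee_pos"],s["ft_force"],s["t"])
d=vision.snapshot("wrist");e=vision.snapshot("side")
a=cv2.resize(d["image"],(400,300));b=cv2.resize(e["image"][30:240,200:480],(400,300))
cv2.imwrite("pics/a3.png",cv2.convertScaleAbs(np.hstack([a,b]),alpha=1.5,beta=20))
E
```

```text
[ 0.49868309 -0.09898564  0.44636053] [-0.41898654 -1.58961207 -0.28202638] 5.7
```

View pics/a3.png

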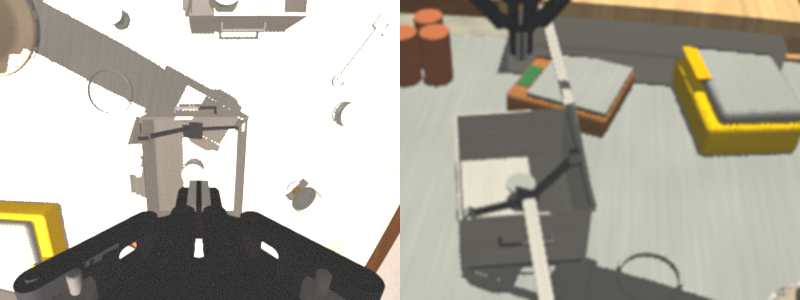

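Request:
servo_tool --increments '[{"tx": -0.039, "ty": 0, "tz": -0.028, "ax": 0, "ay": 0, "az": 0, "claw": 0}, {"tx": -0.039, "ty": 0, "tz": -0.028, "ax": 0, "ay": 0, "az": 0, "claw": 0}, {"tx": -0.039, "ty": 0, "tz": -0.028, "ax": 0, "ay": 0, "az": 0, "claw": 0}, {"tx": -0.039, "ty": 0, "tz": -0.028, "ax": 0, "ay": 0, "az": 0, "claw": 0}, {"tx": 0, "ty": 0, "tz": 0, "ax": 0, "ay": 0, "az": 0, "claw": 0}]'

```text
t: 6.42
ee_pos: [0.3708, -0.2453, 0.4426]
eef_rot: [[0.975, -0.001, -0.223], [0.223, 0.0, 0.975], [-0.001, -1.0, 0.0]]
ft_force: [0.2, 0.8, 1.3]
width: 0.003
```

Request:
servo_tool --increments '[{"tx": 0, "ty": 0.04, "tz": 0, "ax": 0, "ay": 0, "az": 0, "claw": 0}, {"tx": 0, "ty": 0.04, "tz": 0, "ax": 0, "ay": 0, "az": 0, "claw": 0}, {"tx": 0, "ty": 0, "tz": 0, "ax": 0, "ay": 0, "az": 0, "claw": 0}]'

```text
t: 6.8
ee_pos: [0.3722, -0.2426, 0.3599]
eef_rot: [[0.974, -0.005, -0.228], [0.228, 0.005, 0.974], [-0.004, -1.0, 0.006]]
ft_force: [-0.0, -0.1, 0.0]
width: 0.001
```

```bash
cat > cs.py <<'E'
from h import *
import sys
s=telemetry.state()
x=np.array([.9741,.226,0]);y=np.array([-.226,.9741,0]);H=np.array([.4196,-.2316,.119])
tip=s["ee_pos"]+.073*s["eef_rot"][:,1]
c=[(tip-H)@x,(tip-H)@y,tip[2]-H[2]];print("tip chest",np.round(c,4),"F",np.round([s["ft_force"]@x,s["ft_force"]@y,s["ft_force"][2]],1),s["t"])
if len(sys.argv)>1:
    d=vision.snapshot("top");e=vision.snapshot("side")
    a=cv2.resize(d["image"][120:330,260:540],(400,300));b=cv2.resize(e["image"][30:240,200:480],(400,300))
    cv2.imwrite(sys.argv[1],cv2.convertScaleAbs(np.hstack([a,b]),alpha=1.5,beta=20))
E
python3 cs.py pics/b1.png
```

```text
tip chest [-0.049   0.0004  0.1679] F [-0.  -0.1  0. ] 6.8
```

View pics/b1.png

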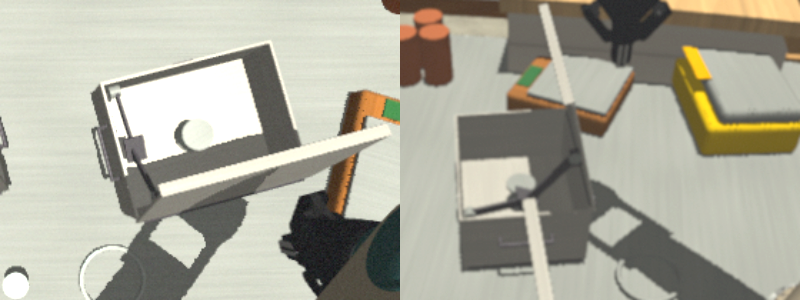

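```bash
python3 - <<'E'
import numpy as np
r,c=.165,.011
def P(th): return np.array([r*np.cos(th)-.006*np.sin(th)-c,r*np.sin(th)+.006*np.cos(th)])
th=np.radians(np.arange(83,-3,-2.0));p=np.array([P(t) for t in th])
print("start",p[0]);d=np.diff(p,axis=0)
for i in range(len(d)): print("%d->%d tx %.4f ty %.4f pos %s"%(np.degrees(th[i]),np.degrees(th[i+1]),d[i,0],-d[i,1],np.round(p[i+1],4)))
E
```

```text
start [0.00315316 0.16450133]
83->81 tx 0.0057 ty 0.0006 pos [0.0089 0.1639]
81->79 tx 0.0057 ty 0.0008 pos [0.0146 0.1631]
79->77 tx 0.0057 ty 0.0010 pos [0.0203 0.1621]
77->75 tx 0.0056 ty 0.0012 pos [0.0259 0.1609]
75->73 tx 0.0056 ty 0.0014 pos [0.0315 0.1595]
73->71 tx 0.0055 ty 0.0016 pos [0.037 0.158]
71->69 tx 0.0055 ty 0.0018 pos [0.0425 0.1562]
69->67 tx 0.0054 ty 0.0020 pos [0.0479 0.1542]
67->65 tx 0.0053 ty 0.0022 pos [0.0533 0.1521]
65->63 tx 0.0053 ty 0.0023 pos [0.0586 0.1497]
63->61 tx 0.0052 ty 0.0025 pos [0.0637 0.1472]
61->59 tx 0.0051 ty 0.0027 pos [0.0688 0.1445]
59->57 tx 0.0050 ty 0.0029 pos [0.0738 0.1416]
57->55 tx 0.0049 ty 0.0030 pos [0.0787 0.1386]
55->53 tx 0.0048 ty 0.0032 pos [0.0835 0.1354]
53->51 tx 0.0047 ty 0.0034 pos [0.0882 0.132 ]
51->49 tx 0.0045 ty 0.0035 pos [0.0927 0.1285]
49->47 tx 0.0044 ty 0.0037 pos [0.0971 0.1248]
47->45 tx 0.0043 ty 0.0039 pos [0.1014 0.1209]
45->43 tx 0.0042 ty 0.0040 pos [0.1056 0.1169]
43->41 tx 0.0040 ty 0.0041 pos [0.1096 0.1128]
41->39 tx 0.0039 ty 0.0043 pos [0.1135 0.1085]
39->37 tx 0.0037 ty 0.0044 pos [0.1172
[... 189 characters left out ...]
0.0852]
29->27 tx 0.0029 ty 0.0050 pos [0.1333 0.0803]
27->25 tx 0.0027 ty 0.0051 pos [0.136  0.0752]
25->23 tx 0.0025 ty 0.0052 pos [0.1385 0.07  ]
23->21 tx 0.0024 ty 0.0053 pos [0.1409 0.0647]
21->19 tx 0.0022 ty 0.0053 pos [0.1431 0.0594]
19->17 tx 0.0020 ty 0.0054 pos [0.145 0.054]
17->14 tx 0.0018 ty 0.0055 pos [0.1468 0.0485]
14->13 tx 0.0016 ty 0.0055 pos [0.1484 0.043 ]
13->11 tx 0.0014 ty 0.0056 pos [0.1498 0.0374]
11->9 tx 0.0012 ty 0.0056 pos [0.151  0.0317]
9->7 tx 0.0010 ty 0.0057 pos [0.152  0.0261]
7->5 tx 0.0008 ty 0.0057 pos [0.1528 0.0204]
5->3 tx 0.0006 ty 0.0057 pos [0.1535 0.0146]
3->1 tx 0.0004 ty 0.0057 pos [0.1539 0.0089]
1->-1 tx 0.0002 ty 0.0058 pos [0.1541 0.0031]
```

Request:
servo_tool --increments '[{"tx": 0.015, "ty": 0, "tz": 0, "ax": 0, "ay": 0, "az": 0, "claw": 0}, {"tx": 0.012, "ty": 0, "tz": 0, "ax": 0, "ay": 0, "az": 0, "claw": 0}, {"tx": 0.01, "ty": 0, "tz": 0, "ax": 0, "ay": 0, "az": 0, "claw": 0}, {"tx": 0.008, "ty": 0, "tz": 0, "ax": 0, "ay": 0, "az": 0, "claw": 0}, {"tx": 0.005, "ty": 0, "tz": 0, "ax": 0, "ay": 0, "az": 0, "claw": 0}]'

```text
t: 7.52
ee_pos: [0.4216, -0.2321, 0.3633]
eef_rot: [[0.974, -0.0, -0.227], [0.227, 0.0, 0.974], [-0.0, -1.0, 0.0]]
ft_force: [0.5, -0.3, -0.3]
width: -0.002
```

```bash
python3 cs.py
```

```text
tip chest [ 0.0018 -0.0009  0.1713] F [ 0.4 -0.4 -0.3] 7.525
```

Request:
servo_tool --increments '[{"tx": 0.0057, "ty": 0.002, "tz": 0, "ax": 0, "ay": 0, "az": 0, "claw": 0}, {"tx": 0.0057, "ty": 0.002, "tz": 0, "ax": 0, "ay": 0, "az": 0, "claw": 0}, {"tx": 0.0057, "ty": 0.002, "tz": 0, "ax": 0, "ay": 0, "az": 0, "claw": 0}, {"tx": 0.0056, "ty": 0.002, "tz": 0, "ax": 0, "ay": 0, "az": 0, "claw": 0}, {"tx": 0.0056, "ty": 0.002, "tz": 0, "ax": 0, "ay": 0, "az": 0, "claw": 0}]'

```text
t: 8.15
ee_pos: [0.4488, -0.2258, 0.3538]
eef_rot: [[0.974, 0.0, -0.227], [0.227, -0.001, 0.974], [0.0, -1.0, -0.001]]
ft_force: [-2.2, -0.2, 2.8]
width: 0.002
```

```bash
python3 cs.py
```

```text
tip chest [ 0.0297 -0.001   0.1618] F [-2.2  0.3  2.8] 8.15
```

Request:
servo_tool --increments '[{"tx": 0.0055, "ty": 0.0018, "tz": 0, "ax": 0, "ay": 0, "az": 0, "claw": 0}, {"tx": 0.0055, "ty": 0.002, "tz": 0, "ax": 0, "ay": 0, "az": 0, "claw": 0}, {"tx": 0.0054, "ty": 0.002, "tz": 0, "ax": 0, "ay": 0, "az": 0, "claw": 0}, {"tx": 0.0053, "ty": 0.0022, "tz": 0, "ax": 0, "ay": 0, "az": 0, "claw": 0}, {"tx": 0.0053, "ty": 0.0024, "tz": 0, "ax": 0, "ay": 0, "az": 0, "claw": 0}]'

```text
t: 8.78
ee_pos: [0.4753, -0.2196, 0.3429]
eef_rot: [[0.974, 0.0, -0.227], [0.227, 0.0, 0.974], [0.0, -1.0, -0.0]]
ft_force: [-2.1, -0.1, 3.9]
width: -0.0
```

```bash
python3 cs.py pics/b2.png
```

```text
tip chest [ 0.057  -0.0009  0.1509] F [-2.   0.4  3.9] 8.775
```

View pics/b2.png

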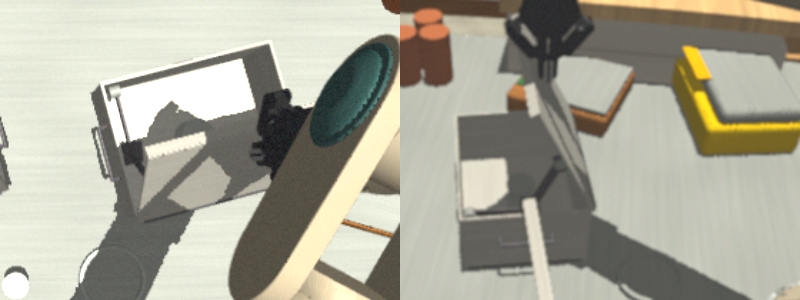

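Request:
servo_tool --increments '[{"tx": 0.0052, "ty": 0.0025, "tz": 0, "ax": 0, "ay": 0, "az": 0, "claw": 0}, {"tx": 0.0051, "ty": 0.0027, "tz": 0, "ax": 0, "ay": 0, "az": 0, "claw": 0}, {"tx": 0.005, "ty": 0.0029, "tz": 0, "ax": 0, "ay": 0, "az": 0, "claw": 0}, {"tx": 0.0049, "ty": 0.003, "tz": 0, "ax": 0, "ay": 0, "az": 0, "claw": 0}, {"tx": 0.0048, "ty": 0.0032, "tz": 0, "ax": 0, "ay": 0, "az": 0, "claw": 0}]'

```text
t: 9.5
ee_pos: [0.4996, -0.2138, 0.3285]
eef_rot: [[0.974, 0.0, -0.227], [0.227, 0.0, 0.974], [0.0, -1.0, 0.0]]
ft_force: [-2.1, 1.1, 2.0]
width: -0.0
```

Request:
servo_tool --increments '[{"tx": 0.0047, "ty": 0.0034, "tz": 0, "ax": 0, "ay": 0, "az": 0, "claw": 0}, {"tx": 0.0045, "ty": 0.0035, "tz": 0, "ax": 0, "ay": 0, "az": 0, "claw": 0}, {"tx": 0.0044, "ty": 0.0037, "tz": 0, "ax": 0, "ay": 0, "az": 0, "claw": 0}, {"tx": 0.0043, "ty": 0.0039, "tz": 0, "ax": 0, "ay": 0, "az": 0, "claw": 0}, {"tx": 0.0042, "ty": 0.004, "tz": 0, "ax": 0, "ay": 0, "az": 0, "claw": 0}]'

```text
t: 10.12
ee_pos: [0.5211, -0.209, 0.31]
eef_rot: [[0.974, 0.001, -0.227], [0.227, -0.0, 0.974], [0.0, -1.0, -0.0]]
ft_force: [-0.8, -1.0, 4.1]
width: 0.001
```

```bash
python3 cs.py
```

```text
tip chest [ 0.104 -0.001  0.118] F [-1.  -0.8  4.1] 10.125
```

Request:
servo_tool --increments '[{"tx": 0.004, "ty": 0.0041, "tz": 0, "ax": 0, "ay": 0, "az": 0, "claw": 0}, {"tx": 0.0039, "ty": 0.0043, "tz": 0, "ax": 0, "ay": 0, "az": 0, "claw": 0}, {"tx": 0.0037, "ty": 0.0044, "tz": 0, "ax": 0, "ay": 0, "az": 0, "claw": 0}, {"tx": 0.0036, "ty": 0.0045, "tz": 0, "ax": 0, "ay": 0, "az": 0, "claw": 0}, {"tx": 0.0034, "ty": 0.0047, "tz": 0, "ax": 0, "ay": 0, "az": 0, "claw": 0}]'

```text
t: 10.75
ee_pos: [0.5391, -0.2047, 0.2878]
eef_rot: [[0.974, 0.0, -0.227], [0.227, 0.0, 0.974], [0.0, -1.0, 0.0]]
ft_force: [-0.5, -0.0, 3.3]
width: -0.0
```

Request:
servo_tool --increments '[{"tx": 0.0032, "ty": 0.0048, "tz": 0, "ax": 0, "ay": 0, "az": 0, "claw": 0}, {"tx": 0.0031, "ty": 0.0049, "tz": 0, "ax": 0, "ay": 0, "az": 0, "claw": 0}, {"tx": 0.0029, "ty": 0.005, "tz": 0, "ax": 0, "ay": 0, "az": 0, "claw": 0}, {"tx": 0.0027, "ty": 0.0051, "tz": 0, "ax": 0, "ay": 0, "az": 0, "claw": 0}, {"tx": 0.0025, "ty": 0.0052, "tz": 0, "ax": 0, "ay": 0, "az": 0, "claw": 0}]'

```text
t: 11.38
ee_pos: [0.5531, -0.2014, 0.2628]
eef_rot: [[0.974, -0.0, -0.227], [0.227, 0.0, 0.974], [0.0, -1.0, 0.0]]
ft_force: [0.8, 0.2, 1.8]
width: -0.003
```

```bash
python3 cs.py pics/b3.png
```

```text
tip chest [ 0.1368 -0.0007  0.0708] F [0.9 0.  1.8] 11.375
```

View pics/b3.png

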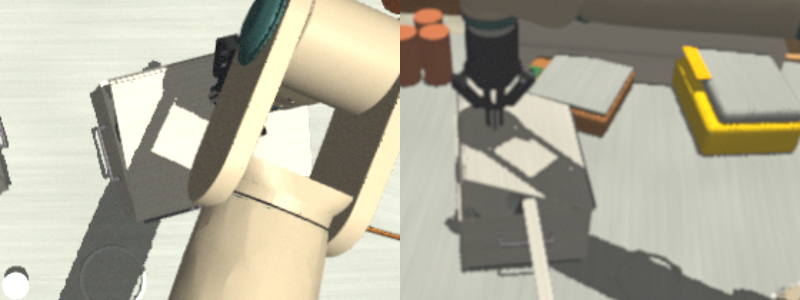

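Request:
servo_tool --increments '[{"tx": 0.0024, "ty": 0.0053, "tz": 0, "ax": 0, "ay": 0, "az": 0, "claw": 0}, {"tx": 0.0022, "ty": 0.0053, "tz": 0, "ax": 0, "ay": 0, "az": 0, "claw": 0}, {"tx": 0.002, "ty": 0.0054, "tz": 0, "ax": 0, "ay": 0, "az": 0, "claw": 0}, {"tx": 0.0018, "ty": 0.0055, "tz": 0, "ax": 0, "ay": 0, "az": 0, "claw": 0}, {"tx": 0.0016, "ty": 0.0055, "tz": 0, "ax": 0, "ay": 0, "az": 0, "claw": 0}]'

```text
t: 12.1
ee_pos: [0.5627, -0.1992, 0.2357]
eef_rot: [[0.974, -0.0, -0.227], [0.227, 0.0, 0.974], [-0.0, -1.0, 0.0]]
ft_force: [-1.2, -1.1, 1.0]
width: 0.002
```

Request:
servo_tool --increments '[{"tx": 0.0014, "ty": 0.0055, "tz": 0, "ax": 0, "ay": 0, "az": 0, "claw": 0}, {"tx": 0.0012, "ty": 0.0055, "tz": 0, "ax": 0, "ay": 0, "az": 0, "claw": 0}, {"tx": 0.001, "ty": 0.005, "tz": 0, "ax": 0, "ay": 0, "az": 0, "claw": 0}, {"tx": 0.0008, "ty": 0.004, "tz": 0, "ax": 0, "ay": 0, "az": 0, "claw": 0}, {"tx": 0, "ty": 0.003, "tz": 0, "ax": 0, "ay": 0, "az": 0, "claw": 0}]'

```text
t: 12.72
ee_pos: [0.5672, -0.1981, 0.2131]
eef_rot: [[0.974, 0.001, -0.227], [0.227, 0.0, 0.974], [0.001, -1.0, -0.0]]
ft_force: [1.5, -0.1, 1.7]
width: 0.0
```

```bash
python3 cs.py
```

```text
tip chest [ 0.1514 -0.0008  0.0211] F [ 1.5 -0.5  1.7] 12.725
```

Request:
servo_tool --increments '[{"tx": 0, "ty": 0.003, "tz": 0, "ax": 0, "ay": 0, "az": 0, "claw": 0}, {"tx": 0, "ty": 0.003, "tz": 0, "ax": 0, "ay": 0, "az": 0, "claw": 0}, {"tx": 0, "ty": 0.002, "tz": 0, "ax": 0, "ay": 0, "az": 0, "claw": 0}, {"tx": 0, "ty": 0.002, "tz": 0, "ax": 0, "ay": 0, "az": 0, "claw": 0}]'

```text
t: 13.22
ee_pos: [0.567, -0.1982, 0.2032]
eef_rot: [[0.974, 0.0, -0.227], [0.227, 0.0, 0.974], [0.0, -1.0, -0.0]]
ft_force: [0.4, -0.0, 1.2]
width: -0.001
```

Request:
servo_tool --increments '[{"tx": 0, "ty": 0.0015, "tz": 0, "ax": 0, "ay": 0, "az": 0, "claw": 0}, {"tx": 0, "ty": 0.0015, "tz": 0, "ax": 0, "ay": 0, "az": 0, "claw": 0}, {"tx": 0, "ty": 0, "tz": 0, "ax": 0, "ay": 0, "az": 0, "claw": 0}]'

```text
t: 13.6
ee_pos: [0.567, -0.1982, 0.202]
eef_rot: [[0.974, 0.001, -0.227], [0.227, -0.0, 0.974], [0.001, -1.0, -0.0]]
ft_force: [-3.1, 1.8, 9.1]
width: 0.0
```

```bash
python3 cs.py
```

```text
tip chest [ 0.1512 -0.0008  0.01  ] F [-2.7  2.4  9.1] 13.6
```

Request:
servo_tool --increments '[{"tx": 0, "ty": 0.001, "tz": 0, "ax": 0, "ay": 0, "az": 0, "claw": 0}, {"tx": 0, "ty": 0.001, "tz": 0, "ax": 0, "ay": 0, "az": 0, "claw": 0}, {"tx": 0, "ty": 0, "tz": 0, "ax": 0, "ay": 0, "az": 0, "claw": 0}]'

```text
t: 13.98
ee_pos: [0.567, -0.1981, 0.2019]
eef_rot: [[0.974, 0.002, -0.227], [0.227, -0.001, 0.974], [0.002, -1.0, -0.001]]
ft_force: [-9.4, 4.2, 19.8]
width: -0.003
```

```bash
python3 cs.py pics/b4.png
```

```text
tip chest [ 0.1512 -0.0008  0.0099] F [-8.2  6.2 19.8] 13.975
```

View pics/b4.png

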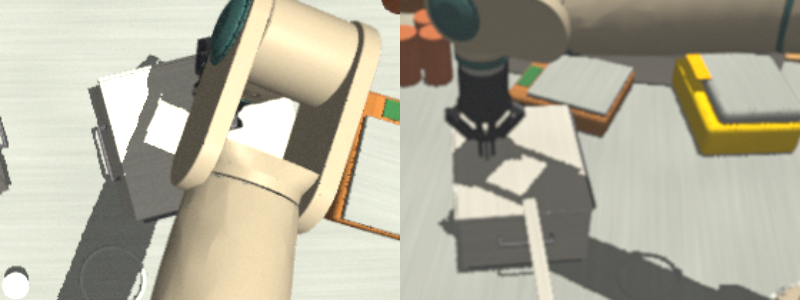

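Request:
servo_tool --increments '[{"tx": 0, "ty": -0.005, "tz": 0, "ax": 0, "ay": 0, "az": 0, "claw": 0}, {"tx": 0, "ty": -0.04, "tz": 0, "ax": 0, "ay": 0, "az": 0, "claw": 0}, {"tx": 0, "ty": -0.06, "tz": 0, "ax": 0, "ay": 0, "az": 0, "claw": 0}, {"tx": 0, "ty": -0.06, "tz": 0, "ax": 0, "ay": 0, "az": 0, "claw": 0}, {"tx": 0, "ty": -0.06, "tz": 0, "ax": 0, "ay": 0, "az": 0, "claw": 0}]'

```text
t: 14.7
ee_pos: [0.5666, -0.1982, 0.4245]
eef_rot: [[0.974, -0.001, -0.227], [0.227, 0.0, 0.974], [-0.001, -1.0, 0.001]]
ft_force: [0.6, -1.3, -0.8]
width: -0.0
```

Request:
servo_tool --increments '[{"tx": -0.04, "ty": -0.02, "tz": -0.02, "ax": 0, "ay": 0, "az": 0, "claw": 0}, {"tx": -0.04, "ty": 0, "tz": -0.03, "ax": 0, "ay": 0, "az": 0, "claw": 0}, {"tx": -0.04, "ty": 0, "tz": -0.03, "ax": 0, "ay": 0, "az": 0, "claw": 0}, {"tx": -0.03, "ty": 0, "tz": -0.03, "ax": 0, "ay": 0, "az": 0, "claw": 0}, {"tx": 0, "ty": 0, "tz": 0, "ax": 0, "ay": 0, "az": 0, "claw": 0}]'

```text
t: 15.32
ee_pos: [0.4443, -0.3415, 0.4423]
eef_rot: [[0.975, -0.002, -0.223], [0.223, 0.001, 0.975], [-0.001, -1.0, 0.001]]
ft_force: [0.5, 1.3, -0.4]
width: -0.001
```

```bash
python3 cs.py; python3 - <<'E'
from h import *
d=vision.snapshot("top");e=vision.snapshot("side");cv2.imwrite("pics/ft.png",d["image"])
a=cv2.resize(d["image"],(400,300));b=e["image"][60:360,160:560]
cv2.imwrite("pics/f.png",cv2.convertScaleAbs(np.hstack([a,b]),alpha=1.5,beta=20))
x=np.array([.9741,.226,0]);y=np.array([-.226,.9741,0]);H=np.array([.4196,-.2316,.1225])
for fy in(.132,-.132):
  for th in (0,2,5):
    t=np.radians(th);q=H+x*(.204*np.cos(t)-.006*np.sin(t))+y*fy+np.array([0,0,.204*np.sin(t)+.006*np.cos(t)]);print(fy,th,proj(d,q),proj(e,q))
cv2.imwrite("pics/fz.png",cv2.resize(cv2.convertScaleAbs(e["image"][80:230,220:360],alpha=1.8,beta=30),None,fx=4,fy=4,interpolation=2))
E
```

```text
tip chest [-0.0009 -0.1126  0.2503] F [ 0.8  1.2 -0.4] 15.325
0.132 0 [[329.27748332 176.54095681]] [[238.86894661 182.5314685 ]]
0.132 2 [[329.76895588 176.10340958]] [[238.77061953 180.17720325]]
0.132 5 [[330.58019011 175.65850973]] [[238.84566343 176.58950175]]
-0.132 0 [[451.18516354 146.51350286]] [[236.12166231 107.58852746]]
-0.132 2 [[452.72562498 145.82698979]] [[236.0353178  105.27970189]]
-0.132 5 [[455.14349971 144.99609807]] [[236.09162385 101.77605409]]
```

View pics/f.png

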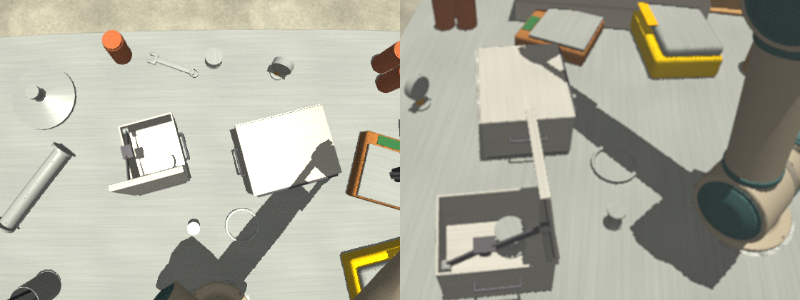

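View pics/fz.png

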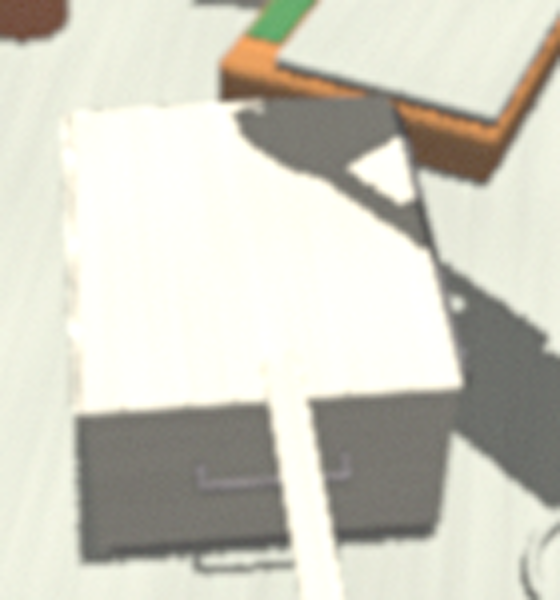

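```bash
python3 -c "
from station import ctrl,telemetry
print(telemetry.state()['ft_force']);print(ctrl.job_done())"
```

```text
[0.18108231 0.1826436  0.17218224]
the job is handed in; nothing more can be done
None
```

I broke the longer chest's stay by pressing its thumb plate down about 30 mm. I then pushed the lid down with the fingertips until it was shut, and handed the job in at about 15.5 s.

**Last checks:**
- **Lid shut:** it stopped hard at the lid-top height I expected. At about 20 N of press, well after it stopped moving, it sank no further. After I backed off, its front corners in the side view lay within about 1 pixel of where a fully shut lid should put them.
- **Shorter chest:** it is still open, and its stay looks straight and untouched.
- **Arm:** it stands clear of everything, with about 0 N on the wrist.

**Not as planned:**
- While I pressed the plate, it dragged the fingertips towards the hinge, and the force reached about 23 N sideways and 14 N upwards for a moment. Moving along with the plate relieved it.
- The press also tipped the lid forward a few degrees, before I started lowering it.

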